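# Shut off the drying air and sort the dried connecting rods

### The arm

A 6-joint arm with a two-finger parallel gripper is mounted at the origin on the work surface. World frame = base frame: x ahead of the robot, y to its left, z up, the work surface at z = 0. Lengths are in m, angles in degrees, forces in N, time in s.
With the tool pointing down it reaches from about 0.375 to 0.9 m from the base axis. Payload 3.1 kg.
Tool frame: the origin (TCP) lies on the centre line of the jaws, within the pads' length; the fingertips stand 25 mm ahead of it and the grasp point (between the pads) lies 6 mm ahead of it; z points along the fingers, y is the line along which they close (so a half turn about z gives the same grasp; the last joint's range is limited). The gripper opens to 87 mm and grips with 3 to 60 N. Pads are 19 mm wide; open, the fingers measure 117 mm over their backs; the gripper's body (75 mm by 190 mm) begins 51 mm behind the grasp point.
Start: joints at [-77.55, 30.224, 82.088, -0, 67.689, -10.227], TCP at [0.241, -0.577, 0.248] pointing down, gripper open.
Joint ranges: [-176.69, 176.69], [-43.24, 126.21], [12.49, 139.97], [-82, 262], [0, 151.66], [-163.58, 163.58]. Speed limits (degrees/s): [159.86, 159.86, 180, 180, 180, 180].

### API

Orientations are given as a 3x3 rotation matrix whose columns are the frame's x, y, z axes.
In Python, from rig import bot, cams, models gives the robot as it stands. The module is installed in compiled form; this text tells all that it offers.
- The arm moves only by the shell command python3 -m handwheel 'ROWS' [OPENING]. ROWS is JSON, a list of rows, each a list of 6 numbers: the shift along the world's x, y, z each as a share of 1 m, from -1 to 1, then the turn, a rotation vector about the world's x, y, z each as a share of 2 rad, from -1 to 1. In form: [[dx, dy, dz, wx, wy, wz], ...]. A call has exactly 8 rows; each row is the pose to reach, as a shift and turn from the pose commanded when the call began; what a row does not reach only later rows make up. A row lasts 1/12 s, in which the tool goes at most 41.7 mm and 7.16 degrees, less where a joint would pass 70% of its speed; a pose out of reach is approached as far as the arm can. A call with a number of a shift or a turn outside -1 to 1 is refused whole. A call with a gripper value outside its range is refused whole. OPENING is the opening, from -1 (shut) to 1 (fully open), so that 0 is half open, set as the call begins (- or left out, the last holds). The fingers move at their own pace and stop on an object; the grip force is fixed at half the most. Time passes only in rows, so rows that repeat a pose let the fingers close, or fill a call up. It gives the time, the measured TCP pose, the force, the opening and the grip force at its end, in the units of the state.
- bot.read_state(): the state, without advancing time (a new reading comes with each control period).
- cams.capture(name): name is "scene" or "top"; returns (picture, depth): 400x640x3 uint8, blue, green, red; 400x640 float32, m along the optical axis (not along the pixel's ray), 0 where there is no reading.
- cams.calibration(name): a dict with "mtx" (3x3 intrinsics, pixels), "R" (3x3) and "t" (3): a world point X has camera coordinates R X + t. Camera axes: x right, y down, z forward; pixel columns grow to the right and rows downward; lengths in m; the calibration is good to about 2 mm. A picture is of the moment at which its call begins. calibration takes no time and is no camera call.
- bot.hand_in(): hands the job in; it is judged then, once.
Trained networks look in the newest picture that a camera, given by its name, has taken for a name from the list of things; names that differ only in an ending like _2 or _b are one class to them, and where a whole thing is asked for, a point or a joint stands for the part that bears it (a point fixed in the world has none). Each returns a list of dicts, best first, with "conf" (0 to 1); they miss things now and then, are a little off and sometimes report something else, mostly with a low value. They report only what shows in the picture. A call takes as long as a camera call. They do not tell look-alikes from the thing itself.
- models.spot_in(query, camera): "position" ([column, row] in pixels, amid what is visible of it).
- models.tip_of(query, camera): "position" ([column, row] in pixels: a listed point, or the origin of a listed thing).
The state is a dict: "time_s": time; "joint_positions": joint angles; "qvel": joint speeds; "tau": joint torques, N m; "position": TCP position; "tcp_rot": TCP orientation; "force": force on the tool from outside, world axes, zero at the start; "moment": the same for the moment, N m; "opening": opening from 0.0 (shut) to 1.0 (fully open); "grasp_force": force on a finger pad.
Only numpy, scipy, OpenCV 4.12 (cv2) and the standard library are available. Lean on these libraries where they do the work, as an engineer would, in place of code of your own. Each camera call takes 0.05 s, during which the arm holds its last target. There are 200 camera calls.

### The job

The two connecting rods on the drying rack are dry: first shut the air off by turning the yellow knob on the tilted control box clockwise all the way to its end stop, regrasping as needed. Only then take the rods off the rack and lay each one gently, flat, in the tray of its own colour, without dropping it, and let go. Leave the knob fully shut and do not disturb the other things on the bench.

Things in the scene. Friction and masses are not known exactly. Their poses are not given: they have to be found in the camera images.
- air_knob_grip (a point): Grip point of the yellow air knob, on its turning axis. Knob: disc 64 mm across, 12 mm thick, carrying a bar handle 64 mm long, 16 mm wide, 38 mm high; a black line marks one end of the bar. The point lies 15 mm below the bar's outer end, 23 mm above the disc's top, 41 mm above the box's face. x along the bar to the black line, y across its width, z out of the face along the axis.
- air_knob (a joint): Knob angle in rad: 0 = air fully open, grows turning clockwise as seen facing the knob (about -z of air_knob_grip), 4.0 = shut, hard end stop. Starts at 1.2 to 2.0: more to turn than one grasp allows. Drags with about 0.15 Nm and stays where left. Where the black line points at the stop varies by 0.35 rad either way: there the knob is felt to refuse to turn on.
- console: Blue control box on a dark pedestal, fixed to the bench, the yellow knob on the middle of its face. Origin on the bench straight below the face's middle, which is 125 mm up; z up. The face, 170 mm up the slope and 150 mm wide (y), leans 35 degrees from horizontal towards its -x, the robot's side; its top edge is 174 mm above the bench.
- rack: Aluminium drying rack, fixed. Origin on the bench under its centre. Two rails along its y (270 mm long, 16 mm wide, tops 50 mm up) at x = -55 and +55 mm; between them it is free down to the base plate, 6 mm up. A copper air bar (22 mm thick) runs along y at x = +125 mm, 75 mm up. Two rods lie across the rails, about 140 mm apart.
- red_rod: Steel engine connecting rod, shank painted red, 164 mm long, 22 mm thick, 0.28 to 0.52 kg, lying flat across the rails. Origin at its underside; x to the big ring (64 mm across, centre at x = +50 mm), small ring 34 mm across at x = -65 mm; z up. Shank 18 mm wide (y), 2 to 20 mm above the underside, free from x = -48 to +18 mm. The rods swap places between starts.
- red_rod_grip (a point): Grip point of the red rod: middle of the shank, 8 mm from the rod's origin towards the small ring, 11 mm above the rod's underside. Axes as the rod's.
- red_bin: Red open tray, fixed to the bench, 220 mm (its x) by 150 mm (its y), 45 mm high, walls 5 mm. Inner floor 5 mm above the bench. Origin under its centre on the bench. Red and blue trays swap places between starts.
- blue_rod: Steel engine connecting rod, shank painted blue, 164 mm long, 22 mm thick, 0.28 to 0.52 kg, lying flat across the rails. Origin at its underside; x to the big ring (64 mm across, centre at x = +50 mm), small ring 34 mm across at x = -65 mm; z up. Shank 18 mm wide (y), 2 to 20 mm above the underside, free from x = -48 to +18 mm. The rods swap places between starts.
- blue_rod_grip (a point): Grip point of the blue rod: middle of the shank, 8 mm from the rod's origin towards the small ring, 11 mm above the rod's underside. Axes as the rod's.
- blue_bin: Blue open tray, fixed to the bench, 220 mm (its x) by 150 mm (its y), 45 mm high, walls 5 mm. Inner floor 5 mm above the bench. Origin under its centre on the bench. Red and blue trays swap places between starts.
- wrench: Bystander, loose: combination wrench, steel, 170 mm, lying between the console and the robot. Not to be disturbed.
- spray_can: Bystander, loose: green spray can, 64 mm diameter, 170 mm tall, standing behind the trays and the rack. Not to be disturbed.
- piston: Bystander, loose: aluminium engine piston, 80 mm diameter, 62 mm tall, standing behind the rack. Not to be disturbed.
- mug: Bystander, loose: white mug, 80 mm diameter, 90 mm tall, behind the trays. Not to be disturbed.
- oil_bottle: Bystander, loose: black oil bottle with yellow label, 72 mm diameter, 190 mm tall, behind the console. Not to be disturbed.
- gasket_box: Bystander, loose: flat cardboard box 100 x 170 x 40 mm behind the rack. Not to be disturbed.
- screwdriver: Bystander, loose: screwdriver, 200 mm, lying behind the trays. Not to be disturbed.
There are look-alikes about, which are no part of the job. What is shaped like the blue_rod but orange is not meant.

How it is judged (in metres and radians):
On the way, in this order (a step that is already met when the one before it is completed fails the run):
1. the air knob is turned clockwise to its end stop (value of joint air_knob above 3.92 rad), for 0.2 s.
2. both rods lie in the trays of their colours (x of red_rod_grip in the frame of red_bin between -0.085 and 0.085 m and y of red_rod_grip in the frame of red_bin between -0.06 and 0.06 m and z of red_rod_grip in the frame of red_bin between 0 and 0.03 m and angle between the z axis of red_rod and the z axis of red_bin, either way round below 0.2 rad and linear speed of each of red_rod, blue_rod below 0.03 m/s and contact force between the fingers and red_rod below 0.1 N and x of blue_rod_grip in the frame of blue_bin between -0.085 and 0.085 m and y of blue_rod_grip in the frame of blue_bin between -0.06 and 0.06 m and z of blue_rod_grip in the frame of blue_bin between 0 and 0.03 m and angle between the z axis of blue_rod and the z axis of blue_bin, either way round below 0.2 rad and contact force between the fingers and blue_rod below 0.1 N), for 0.2 s.
At the end, for the whole second after the job is handed in: The air knob stands within 0.08 rad of its clockwise stop (joint above 3.92); each rod lies flat (within 0.2 rad) on the floor of the tray of its own colour, its grip point within 85 mm (tray's x) and 60 mm (tray's y) of the tray's centre and less than 30 mm above the bench, at rest and released (all of step 2 and value of joint air_knob above 3.92 rad); the robot touches nothing.
It fails at once if a bystander is pushed more than 30 mm or knocked over (distance of any of wrench, spray_can, piston, mug, oil_bottle, gasket_box, screwdriver from where it was at the start of the episode above 0.03 m or angle between any of spray_can, piston, mug, oil_bottle, gasket_box's own z axis and vertical above 0.5 rad).
It fails at once if the red rod is taken off the rack before the air has been shut (height (world z) of red_rod_grip above 0.09 m and value of joint air_knob below 3.85 rad).
It fails at once if the red rod is dropped or thrown instead of laid down (moving faster than 0.7 m/s out of the fingers) (linear speed of red_rod above 0.7 m/s and contact force between the fingers and red_rod below 0.1 N).
It fails at once if the blue rod is taken off the rack before the air has been shut (height (world z) of blue_rod_grip above 0.09 m and value of joint air_knob below 3.85 rad).
It fails at once if the blue rod is dropped or thrown instead of laid down (moving faster than 0.7 m/s out of the fingers) (linear speed of blue_rod above 0.7 m/s and contact force between the fingers and blue_rod below 0.1 N).
It also fails if it takes over 69 s, if anything falls off the work surface, if the arm or the gripper's body presses on something with over 40 N, if the wrist force passes 120 N, or if a joint passes its speed limit or range.

## Working session

There is one attempt and no reset: what is moved stays moved. The work goes in short steps, Python scripts to look and compute and a shell command to move; the robot and the scene stay as the last step left them, time stands still between calls to the robot, and variables do not carry over. Pictures are saved under pics/ and viewed, at most 10 in all, crops included, and the job is handed in when it is done.

```bash
mkdir -p pics; ls
cat > h.py <<'E'
import numpy as np, cv2
from rig import bot, cams, models
def deproj(cam,u,v,d):
    c=cams.calibration(cam);K=np.array(c["mtx"]);R=np.array(c["R"]);t=np.array(c["t"])
    u=np.asarray(u,float);v=np.asarray(v,float)
    p=np.stack([(u-K[0,2])/K[0,0]*d,(v-K[1,2])/K[1,1]*d,d*np.ones_like(u)],-1)
    return (p-t)@R
def proj(cam,X):
    c=cams.calibration(cam);p=np.array(c["mtx"])@(np.array(c["R"])@np.array(X)+np.array(c["t"]))
    return p[:2]/p[2]
def cloud(cam,D):
    v,u=np.mgrid[0:D.shape[0],0:D.shape[1]]
    return deproj(cam,u,v,D)
E
python3 - <<'E'
from h import *
np.set_printoptions(precision=3,suppress=True)
for c in("top","scene"):
    im,D=cams.capture(c);cv2.imwrite(f"pics/{c}0.png",im);np.save(f"{c}0.npy",D)
    for q in("air_knob_grip","console","rack","red_rod_grip","blue_rod_grip","red_bin","blue_bin"):
        for r in models.tip_of(q,c)[:3]:
            u,v=r["position"];d=D[int(round(v)),int(round(u))]
            print(c,q,round(r["conf"],2),np.round([u,v]),deproj(c,u,v,d) if d>0 else None)
s=bot.read_state();print(s["time_s"],s["position"],s["force"])
E
```

```text
pics
top air_knob_grip 0.7 [224. 194.] [0.521 0.316 0.172]
top console 0.67 [230. 192.] [0.536 0.307 0.131]
top red_rod_grip 0.72 [298. 207.] [0.496 0.089 0.072]
top red_rod_grip 0.42 [353. 137.] [ 0.727 -0.094  0.103]
top blue_rod_grip 0.79 [345. 208.] [ 0.491 -0.067  0.075]
top blue_rod_grip 0.78 [223. 291.] [0.216 0.343 0.008]
top blue_rod_grip 0.43 [230. 191.] [0.53  0.298 0.172]
top red_bin 0.61 [444. 212.] [ 0.489 -0.414 -0.001]
top blue_bin 0.69 [435. 162.] [ 0.665 -0.387  0.012]
top blue_bin 0.6 [390. 219.] [ 0.464 -0.228  0.003]
scene air_knob_grip 0.69 [206. 207.] [ 0.485 -0.401  0.007]
scene air_knob_grip 0.68 [460. 207.] [0.537 0.317 0.166]
scene air_knob_grip 0.31 [262. 205.] [ 0.462 -0.235  0.003]
scene console 0.8 [452. 245.] [0.639 0.293 0.149]
scene console 0.27 [341. 220.] [0.499 0.009 0.003]
scene rack 0.87 [342. 225.] [0.515 0.014 0.006]
scene rack 0.6 [367. 215.] [0.515 0.084 0.068]
scene red_rod_grip 0.55 [365. 215.] [0.518 0.078 0.071]
scene blue_rod_grip 0.84 [313. 206.] [ 0.498 -0.071  0.071]
scene blue_rod_grip 0.7 [453. 152.] [0.219 0.357 0.019]
scene blue_rod_grip 0.6 [261. 148.] [ 0.248 -0.271  0.016]
scene red_bin 0.78 [206. 209.] [ 0.491 -0.401  0.004]
scene blue_bin 0.8 [261. 207.] [ 0.469 -0.234  0.003]
scene blue_bin 0.46 [341. 310.] [0.787 0.028 0.041]
0.8 [ 0.241 -0.577  0.248] [-0.268 -0.285 -0.111]
```

View pics/top0.png

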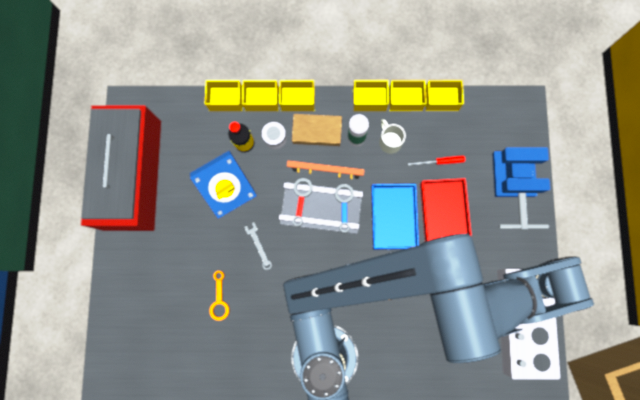

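Run:
```python
from h import *
np.set_printoptions(precision=3,suppress=True)
im=cv2.imread("pics/top0.png");D=np.load("top0.npy");X=cloud("top",D);hsv=cv2.cvtColor(im,cv2.COLOR_BGR2HSV)
cr=im[150:260,180:480];cv2.imwrite("pics/crop0.png",cv2.resize(cr,None,fx=2.66,fy=2.66,interpolation=cv2.INTER_CUBIC))
# console face plane / knob points
x,y,z=X[...,0],X[...,1],X[...,2]
H,S,V=cv2.split(hsv)
for c in("top","scene"):
    I=cv2.imread(f"pics/{c}0.png");Dc=np.load(f"{c}0.npy");Xc=cloud(c,Dc);h,s,v=cv2.split(cv2.cvtColor(I,cv2.COLOR_BGR2HSV))
    def m(lo,hi,b,smin=110):
        mm=(h>=lo)&(h<=hi)&(s>smin)&(v>50)&(Dc>0)
        P=Xc
        return mm&(P[...,0]>b[0])&(P[...,0]<b[1])&(P[...,1]>b[2])&(P[...,1]<b[3])&(P[...,2]>b[4])&(P[...,2]<b[5])
    for n,a in dict(knob=(20,35,(.4,.65,.2,.42,.1,.3)),redrod=(0,8,(.4,.65,-.15,.2,.04,.12)),bluerod=(100,125,(.4,.65,-.15,.2,.04,.12)),redbin=(0,8,(.3,.7,-.55,-.15,-.02,.07)),bluebin=(100,125,(.3,.7,-.55,-.15,-.02,.07)),face=(95,130,(.4,.7,.2,.45,.07,.2))).items():
        k=m(*a);P=Xc[k]
        if len(P)<5: print(c,n,len(P));continue
        print(c,n,len(P),"mean",P.mean(0),"min",np.percentile(P,2,0),"max",np.percentile(P,98,0))
        if n=="face":
            q=P.mean(0);print("normal",np.linalg.svd(P-q)[2][2])
        if "rod" in n or "bin" in n:
            q=P.mean(0)[:2];e=np.linalg.svd(P[:,:2]-q,full_matrices=False)[2][0];print("  axis deg",np.degrees(np.arctan2(e[1],e[0])), "rect",cv2.minAreaRect(P[:,:2].astype(np.float32)*1000))
```

```text
top knob 283 mean [0.54  0.32  0.158] min [0.511 0.289 0.125] max [0.568 0.348 0.179]
top redrod 112 mean [0.524 0.069 0.071] min [ 0.467 -0.105  0.052] max [0.648 0.115 0.087]
  axis deg 143.88947806806223 rect ((581.983642578125, -7.06610107421875), (187.29954528808594, 241.4109344482422), 12.085726737976074)
top bluerod 59 mean [ 0.48  -0.062  0.071] min [ 0.447 -0.072  0.064] max [ 0.508 -0.055  0.078]
  axis deg -179.46309630932166 rect ((477.5044250488281, -63.1849365234375), (16.973052978515625, 62.08528137207031), 89.97763061523438)
top redbin 2819 mean [ 0.516 -0.417  0.013] min [ 0.408 -0.487 -0.002] max [ 0.676 -0.335  0.048]
  axis deg 173.52683720477006 rect ((539.2708740234375, -416.3582763671875), (299.6148376464844, 171.7438201904297), 1.9462134838104248)
top bluebin 817 mean [ 0.492 -0.246  0.025] min [ 0.36  -0.322 -0.004] max [ 0.591 -0.16   0.051]
  axis deg 178.95488570843187 rect ((476.2232666015625, -241.60011291503906), (233.96682739257812, 162.9294891357422), 0.9573026895523071)
top face 1648 mean [0.564 0.335 0.132] min [0.473 0.247 0.078] max [0.65  0.419 0
[... 485 characters left out ...]
 rect ((475.9072265625, -64.55264282226562), (18.18277931213379, 67.76859283447266), 89.9959945678711)
scene redbin 3991 mean [ 0.499 -0.418  0.015] min [ 0.377 -0.487  0.   ] max [ 0.68  -0.334  0.046]
  axis deg -0.9586032526426352 rect ((511.40521240234375, -420.9188232421875), (345.30108642578125, 173.6442413330078), 3.1453986167907715)
scene bluebin 3559 mean [ 0.467 -0.241  0.013] min [ 0.362 -0.309 -0.   ] max [ 0.58  -0.162  0.046]
  axis deg 1.8962915666029472 rect ((451.9393310546875, -244.0645294189453), (259.4090270996094, 165.04637145996094), 0.9809827208518982)
scene face 2406 mean [0.6   0.333 0.137] min [0.506 0.244 0.078] max [0.663 0.426 0.171]
normal [-0.325 -0.304  0.895]
```

View pics/crop0.png

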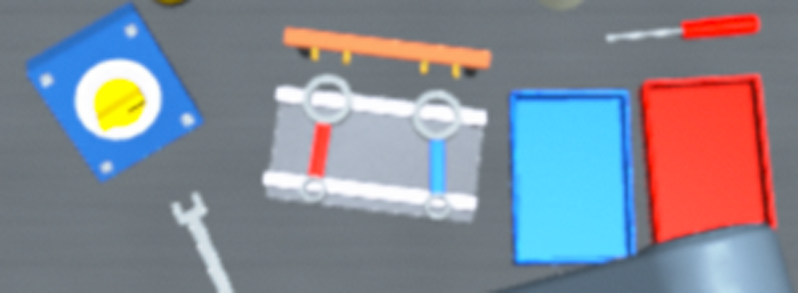

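Top view: the knob is at about (224,187). On the rack, the red rod is near (300,205) and the blue rod near (345,205), both with their big rings to the far side. The trays are blue (394,216) and red (445,210). The look-alikes are an orange rod on the bench at (218,297), a blue machine at (522,170) and the yellow bins at the back. I choose the two painted rods on the rack and the knob on the blue box.

```bash
cat >> h.py <<'E'
def ray_plane(cam,u,v,n,d):  # points with n.X=d
    a=deproj(cam,u,v,0.0);b=deproj(cam,u,v,1.0);r=b-a
    return a+r*((d-a@n)/(r@n))[:,None]
E
cat > meas.py <<'E'
from h import *
np.set_printoptions(precision=4,suppress=True)
pts={}
for c in("top","scene"):
    I=cv2.imread(f"pics/{c}0.png");D=np.load(f"{c}0.npy");X=cloud(c,D);h,s,v=cv2.split(cv2.cvtColor(I,cv2.COLOR_BGR2HSV))
    def m(lo,hi,b,smin=110):
        return (h>=lo)&(h<=hi)&(s>smin)&(v>50)&(D>0)&np.all((X>np.array(b)[::2])&(X<np.array(b)[1::2]),-1)
    for n,a in dict(red=(0,8,(.42,.56,.03,.13,.05,.09)),blue=(100,125,(.42,.56,-.12,0,.05,.09))).items():
        vv,uu=np.nonzero(m(*a));P=ray_plane(c,uu,vv,np.array([0,0,1.]),.068)
        (cx,cy),w,ang=cv2.minAreaRect(P[:,:2].astype(np.float32)*1000);e=np.linalg.svd(P[:,:2]-P[:,:2].mean(0),full_matrices=False)[2][0]
        print(c,n,"mean",P.mean(0)[:2],"rect",np.round([cx,cy,*w,ang],1),"ax",np.degrees(np.arctan2(e[1],e[0])))
    for n,a in dict(redbin=(0,8,(.3,.62,-.55,-.28,-.02,.07)),bluebin=(95,125,(.3,.62,-.34,-.12,-.02,.07))).items():
        k=m(*a);P=X[k];fl=P[P[:,2]<.012];rim=P[P[:,2]>.035]
        for nn,Q in(("floor",fl),("rim",rim)):
            r=cv2.minAreaRect(Q[:,:2].astype(np.float32)*1000);print(c,n,nn,len(Q),np.round([*r[0],*r[1],r[2]],1),"pct",np.percentile(Q[:,:2],[1,99],axis=0).ravel())
    k=m(95,130,(.4,.7,.2,.45,.07,.185));P=X[k]
    # robust plane fit
    for _ in range(15):
        q=P.mean(0);nn=np.linalg.svd(P-q,full_matrices=False)[2][2];nn*=np.sign(nn[2]);dd=(P-q)@nn;P=P[np.abs(dd)<max(.004,1.5*np.median(abs(dd)))]
    print(c,"face n",nn,"tilt",np.degrees(np.arccos(nn[2])),"yaw",np.degrees(np.arctan2(-nn[1],-nn[0])),len(P),q)
    ax=np.array([nn[0],nn[1],0]);
    yaw=np.arctan2(-nn[1],-nn[0]);ex=np.array([np.cos(yaw)*np.cos(.611),np.sin(yaw)*np.cos(.611),np.sin(.611)]);ey=np.array([-np.sin(yaw),np.cos(yaw),0])
    r=cv2.minAreaRect((np.stack([P@ex,P@ey],1)*1000).astype(np.float32));print("  face rect",np.round([*r[0],*r[1],r[2]],1))
    cc=q+ex*(r[0][0]/1000-q@ex)+ey*(r[0][1]/1000-q@ey);print("  face centre",cc)
    kk=m(20,35,(.45,.62,.25,.38,.1,.3));vv,uu=np.nonzero(kk);u0,v0=int(uu.mean()),int(vv.mean())
    Z=(X[kk]-cc)@nn;print("  knob heights over face pct",np.percentile(Z,[2,50,80,98]))
    pts[c]=cv2.resize(I[v0-25:v0+25,u0-25:u0+25],(390,390),interpolation=cv2.INTER_CUBIC);print("  crop origin",u0-25,v0-25,"x7.8")
cv2.imwrite("pics/knob.png",np.hstack([pts["top"],pts["scene"]]))
E
python3 meas.py
```

```text
top red mean [0.4989 0.0834] rect [498.5  83.7  15.5  63.4  81.3] ax 171.21087677832895
top blue mean [ 0.4804 -0.0617] rect [478.2 -63.2  16.8  60.9  89.9] ax -179.44042206272846
top redbin floor 1930 [ 503.5 -419.2  211.5  165.2    3. ] pct [ 0.404  -0.4998  0.5936 -0.3481]
top redbin rim 323 [ 494.4 -410.1  206.5  152.6    3.4] pct [ 0.3933 -0.4892  0.5994 -0.3307]
top bluebin floor 2314 [ 476.2 -241.9  233.9  162.2    0.8] pct [ 0.36   -0.3212  0.591  -0.1705]
top bluebin rim 356 [ 469.9 -236.   220.4  151.5    0.2] pct [ 0.3599 -0.3107  0.5798 -0.1605]
top face n [-0.4751 -0.2939  0.8294] tilt 33.96446644942672 yaw 31.74008632023955 933 [0.5514 0.3302 0.1255]
  face rect [600.6 -11.2 150.  171.5  89.6]
  face centre [0.554  0.3295 0.1267]
  knob heights over face pct [0.0127 0.0281 0.0557 0.0626]
  crop origin 199 163 x7.8
scene red mean [0.4965 0.0841] rect [496.1  84.1  17.6  66.8  82.2] ax -7.943125951346387
scene blue mean [ 0.4761 -0.0645] rect [475.5 -64.4  17.9  64.7  89.9] ax -0.12827879046284377
scene redbin floor 2387 [ 468.5 -423.1  258.6  173.1    3.5] pct [ 0.3785 -0.4854  0.5967 -0.3349]
scene redbin rim 551 [ 484.8 -412.1  225.8  152.7    2.7] pct [ 0.3727 -0.4899  0.5986 -0.3321]
scene bluebin floor 2456 [ 451.9 -244.3  258.8  165.3    0.8] pct [ 0.362  -0.3079  0.5791 -0.1623]
scene bluebin rim 512 [ 469.2 -237.   224.8  151.2    1.1] pct [ 0.3591 -0.312   0.5807 -0.1613]
scene face n [-0.3853 -0.3299  0.8618] tilt 30.477603030415 yaw 40.56729219810599 547 [0.565  0.3293 0.1282]
  face rect [ 591.1 -112.2  152.1  170.3   82.5]
  face centre [0.5559 0.3282 0.1228]
  knob heights over face pct [0.0147 0.0329 0.0534 0.0608]
  crop origin 434 187 x7.8
```

View pics/knob.png

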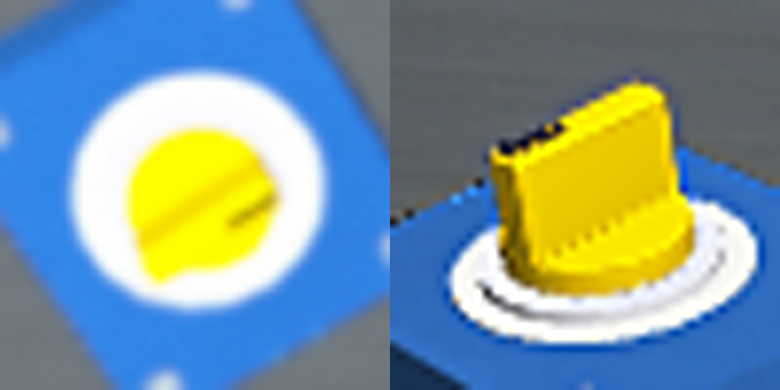

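```bash
cat > k.py <<'E'
from h import *
from scipy.spatial.transform import Rotation as Ro
np.set_printoptions(precision=4,suppress=True)
yaw=np.radians(32.3);t=np.radians(35)
n=np.array([-np.sin(t)*np.cos(yaw),-np.sin(t)*np.sin(yaw),np.cos(t)])
ex=np.array([np.cos(t)*np.cos(yaw),np.cos(t)*np.sin(yaw),np.sin(t)]);ey=np.cross(n,ex)
C=np.array([.555,.329,.125]);G=C+.041*n
def bar(pre="0",thr=.044):
    for c in("top","scene"):
        I=cv2.imread(f"pics/{c}{pre}.png");D=np.load(f"{c}{pre}.npy");X=cloud(c,D);h,s,v=cv2.split(cv2.cvtColor(I,cv2.COLOR_BGR2HSV))
        k=(h>=18)&(h<=38)&(s>110)&(D>0)&(np.linalg.norm(X-G,axis=-1)<.06)
        P=X[k];P=P[(P-C)@n>thr];a=np.stack([(P-C)@ex,(P-C)@ey],1)
        e=np.linalg.svd(a-a.mean(0),full_matrices=False)[2][0];r=cv2.minAreaRect((a*1000).astype(np.float32))
        print(c,len(P),"centre in face",a.mean(0),"bar deg (from up-slope ex, ccw)",np.degrees(np.arctan2(e[1],e[0])),"rect",np.round([*r[0],*r[1],r[2]],1))
if __name__=="__main__":
    bar()
    q=ray_plane("top",np.array([228.5,234.3]),np.array([191.2,188.3]),n,(C+.056*n)@n)-C
    print("black line",[(p@ex,p@ey) for p in q],"G",G,"n",n)
    s=bot.read_state();print(s["joint_positions"],s["tcp_rot"])
E
python3 k.py
```

```text
top 117 centre in face [0.0011 0.0004] bar deg (from up-slope ex, ccw) 92.35209266941966 rect [-0.   0.6 18.9 59.9  2.6]
scene 161 centre in face [ 0.0018 -0.0018] bar deg (from up-slope ex, ccw) -89.01842524578265 rect [-1.4  0.1 21.6 64.1  9.1]
black line [(np.float64(-0.0042359565542577065), np.float64(-0.008282979836350858)), (np.float64(-0.005997246100739208), np.float64(-0.02848684664439731))] G [0.5351 0.3164 0.1586] n [-0.4848 -0.3065  0.8192]
[-77.5503  30.2217  82.086    0.0007  67.6876 -10.2276] [[ 0.9227  0.3855  0.    ]
 [ 0.3855 -0.9227 -0.0001]
 [-0.      0.0001 -1.    ]]
```

```bash
python3 -m handwheel '[[0.0125,0.039,0.002,0,0,0.055],[0.025,0.078,0.004,0,0,0.11],[0.0375,0.117,0.006,0,0,0.165],[0.05,0.156,0.008,0,0,0.22],[0.0625,0.195,0.01,0,0,0.275],[0.075,0.234,0.012,0,0,0.33],[0.0875,0.273,0.014,0,0,0.385],[0.1,0.312,0.016,0,0,0.44]]' 0.3
python3 -m handwheel '[[0.0125,0.039,0.0,0,0,0.055],[0.025,0.078,0.0,0,0,0.11],[0.0375,0.117,0.0,0,0,0.165],[0.05,0.156,0.0,0,0,0.22],[0.0625,0.195,0.0,0,0,0.275],[0.075,0.234,0.0,0,0,0.33],[0.0875,0.273,0.0,0,0,0.385],[0.1,0.312,0.0,0,0,0.442]]'
python3 -m handwheel '[[0.007,0.038,0.0,0.027,-0.043,0],[0.014,0.076,0.0,0.054,-0.086,0],[0.021,0.114,0.0,0.081,-0.129,0],[0.028,0.152,0.0,0.108,-0.172,0],[0.035,0.19,0.0,0.135,-0.215,0],[0.041,0.233,-0.01,0.163,-0.258,0],[0.041,0.234,-0.015,0.163,-0.258,0],[0.041,0.234,-0.015,0.163,-0.258,0]]'
python3 - <<'E'
from k import *
for c in("top","scene"):
    im,D=cams.capture(c);cv2.imwrite(f"pics/{c}1.png",im);np.save(f"{c}1.npy",D)
s=bot.read_state();R=np.array(s["tcp_rot"]);p=np.array(s["position"])
print(s["time_s"],s["joint_positions"],p,s["opening"],s["force"]);print("tcp in face frame rel G",[(p-G)@a for a in(ex,ey,n)],"z.n",R[:,2]@n,"x",[R[:,0]@a for a in(ex,ey,n)])
print("to TCP goal",G+.008*n-p)
bar("1")
E
```

```text
time_s: 1.47
position: [0.3412, -0.2629, 0.2639]
tcp_rot: [[0.286, 0.958, 0.001], [0.958, -0.286, -0.0], [-0.0, 0.001, -1.0]]
force: [1.9, -0.1, -0.4]
opening: 0.657
grasp_force: 0.0
time_s: 2.13
position: [0.4413, 0.0494, 0.2639]
tcp_rot: [[-0.56, 0.828, 0.001], [0.828, 0.56, -0.0], [-0.001, 0.001, -1.0]]
force: [1.4, -0.1, -0.7]
opening: 0.65
grasp_force: 0.0
time_s: 2.8
position: [0.4794, 0.2832, 0.2465]
tcp_rot: [[-0.555, 0.68, 0.48], [0.832, 0.462, 0.308], [-0.012, 0.57, -0.822]]
force: [0.8, 0.2, 0.5]
opening: 0.649
grasp_force: 0.0
2.9 [ 13.2814  17.9485 116.3536  41.8233  16.3038 -57.9563] [0.4817 0.2817 0.2483] 0.6537619325886364 [-0.6596  0.1827 -0.4833]
tcp in face frame rel G [np.float64(-0.0007325871506205497), np.float64(-0.0008026313364547874), np.float64(0.11009274839043642)] z.n -0.9999984187867448 x [np.float64(-0.02638896673473554), np.float64(0.9996514308077542), np.float64(0.0007995740634504948)]
to TCP goal [ 0.0496  0.0323 -0.0832]
top 10 centre in face [ 0.0033 -0.0276] bar deg (from up-slope ex, ccw) -172.92003685382943 rect [  2.3 -28.1  11.4   4.6  19.5]
scene 156 centre in face [ 0.0012 -0.0015] bar deg (from up-slope ex, ccw) -88.43142440065014 rect [-2.5  0.8 18.5 66.2  1.6]
```

The hand is in line with the knob, within 1 mm, so I descend along the axis and close.

```bash
python3 -m handwheel '[[0.008,0.005,-0.013,0,0,0],[0.016,0.01,-0.026,0,0,0],[0.024,0.0155,-0.04,0,0,0],[0.031,0.02,-0.052,0,0,0],[0.038,0.0245,-0.064,0,0,0],[0.044,0.0285,-0.074,0,0,0],[0.048,0.031,-0.08,0,0,0],[0.0496,0.0323,-0.0832,0,0,0]]'
python3 -m handwheel '[[0,0,0,0,0,0],[0,0,0,0,0,0],[0,0,0,0,0,0],[0,0,0,0,0,0],[0,0,0,0,0,0],[0,0,0,0,0,0],[0,0,0,0,0,0],[0,0,0,0,0,0]]' -1
python3 - <<'E'
from k import *
s=bot.read_state();R=np.array(s["tcp_rot"]);p=np.array(s["position"])
print(s["time_s"],s["joint_positions"],p,s["opening"]*87,s["force"],s["moment"],s["grasp_force"]);print("tcp in face frame rel G",[(p-G)@a for a in(ex,ey,n)],"z.n",R[:,2]@n,"x",[R[:,0]@a for a in(ex,ey,n)])
E
```

```text
time_s: 3.57
position: [0.5339, 0.3129, 0.1657]
tcp_rot: [[-0.55, 0.679, 0.487], [0.835, 0.458, 0.306], [-0.015, 0.574, -0.818]]
force: [0.1, 0.4, 0.4]
opening: 0.649
grasp_force: 0.0
time_s: 4.23
position: [0.5287, 0.3117, 0.1633]
tcp_rot: [[-0.551, 0.682, 0.481], [0.834, 0.461, 0.302], [-0.016, 0.568, -0.823]]
force: [-5.3, -7.1, -1.4]
opening: 0.178
grasp_force: 30.0
4.2333 [ 15.8196  31.0114 113.0131  75.1301   9.4995 -90.0846] [0.5287 0.3117 0.1633] 15.509815131088363 [-5.3059 -7.0565 -1.358 ] [-1.2059  1.0226 -0.1166] 30.000446559861302
tcp in face frame rel G [np.float64(-0.003866999721852139), np.float64(-0.0005806297353871164), np.float64(0.0084661768340838)] z.n -0.9999752441109827 x [np.float64(-0.02567705106002474), np.float64(0.9996691549346879), np.float64(-0.0015065593342326361)]
```

Gripped: the opening is 15.5 mm, which fits the bar. The axis lies about 4–5 mm down the slope of my estimate, so I shift the command there and start turning clockwise.

```bash
python3 -m handwheel '[[-0.0015,-0.001,-0.001,0,0,0],[-0.003,-0.002,-0.002,0,0,0],[-0.003,-0.002,-0.002,0.0243,0.0153,-0.041],[-0.003,-0.002,-0.002,0.0485,0.0307,-0.0819],[-0.003,-0.002,-0.002,0.0728,0.046,-0.1229],[-0.003,-0.002,-0.002,0.097,0.0613,-0.1638],[-0.003,-0.002,-0.002,0.1213,0.0766,-0.2048],[-0.003,-0.002,-0.002,0.1455,0.092,-0.2458]]'
cat > st.py <<'E'
from k import *
s=bot.read_state();R=np.array(s["tcp_rot"]);p=np.array(s["position"])
print(s["time_s"],np.round(s["joint_positions"],1),"open mm",s["opening"]*87,"F",s["force"],"M",s["moment"],s["grasp_force"]);print("rel G",np.array([(p-G)@a for a in(ex,ey,n)]),"Fface",np.array([np.dot(s["force"],a) for a in(ex,ey,n)]),"Mn",np.dot(s["moment"],n),"x deg",np.degrees(np.arctan2(R[:,0]@ey,R[:,0]@ex)),"z.n",R[:,2]@n)
E
python3 st.py
```

```text
time_s: 4.9
position: [0.5277, 0.3113, 0.1627]
tcp_rot: [[-0.068, 0.873, 0.483], [0.947, -0.095, 0.305], [0.313, 0.478, -0.821]]
force: [-1.5, -1.1, -3.1]
opening: 0.178
grasp_force: 30.0
4.9 [ 15.7  31.1 113.3  78.9   9.6 -59.4] open mm 15.44587623279597 F [-1.5353 -1.0541 -3.1331] M [-0.5019  0.2442  0.0671] 29.99432777054608
rel G [-0.005  -0.0004  0.0085] Fface [-3.3215 -0.0706 -1.499 ] Mn 0.22344175472374905 x deg 56.84832094426542 z.n -0.9999968732295955
```

Turning freely, with small force and a drag of about 0.2 Nm. I continue.

```bash
python3 -m handwheel '[[0,0,0,0.0243,0.0153,-0.041],[0,0,0,0.0485,0.0307,-0.0819],[0,0,0,0.0728,0.046,-0.1229],[0,0,0,0.097,0.0613,-0.1638],[0,0,0,0.1213,0.0766,-0.2048],[0,0,0,0.1455,0.092,-0.2458],[0,0,0,0.1698,0.1073,-0.2867],[0,0,0,0.194,0.1226,-0.3277]]'; python3 st.py
```

```text
time_s: 5.57
position: [0.5267, 0.3117, 0.1623]
tcp_rot: [[0.579, 0.658, 0.481], [0.592, -0.745, 0.307], [0.561, 0.107, -0.821]]
force: [-3.2, -0.3, -3.1]
opening: 0.184
grasp_force: 30.0
5.5667 [ 15.7  31.1 113.4  79.2   9.7 -13.8] open mm 16.04309669882633 F [-3.2369 -0.2787 -3.145 ] M [-0.3591  0.4511  0.1912] 29.993924620212056
rel G [-0.0058  0.0005  0.0085] Fface [-4.1671  1.4941 -0.9215] Mn 0.19248913309245047 x deg 11.022847697355004 z.n -0.9999920957670819
```

```bash
python3 -m handwheel '[[0,0,0,0.0121,0.0077,-0.0205],[0,0,0,0.0243,0.0153,-0.041],[0,0,0,0.0364,0.023,-0.0614],[0,0,0,0.0485,0.0307,-0.0819],[0,0,0,0.0607,0.0383,-0.1024],[0,0,0,0.0728,0.046,-0.1229],[0,0,0,0.0849,0.0536,-0.1434],[0,0,0,0.097,0.0613,-0.1638]]'; python3 st.py
```

```text
time_s: 6.23
position: [0.5264, 0.3122, 0.1622]
tcp_rot: [[0.788, 0.384, 0.481], [0.258, -0.916, 0.308], [0.559, -0.119, -0.821]]
force: [-4.1, 2.1, -3.3]
opening: 0.181
grasp_force: 30.0
6.2333 [ 15.7  31.1 113.4  79.3   9.7   8.8] open mm 15.722333470181828 F [-4.1125  2.141  -3.2582] M [-0.297   0.5237  0.243 ] 29.997539518517442
rel G [-0.0058  0.0011  0.0085] Fface [-3.7792  4.0072 -1.3313] Mn 0.18255624978043355 x deg -11.736686416456049 z.n -0.9999885143189112
```

```bash
python3 -m handwheel '[[0,0,0,0.0121,0.0077,-0.0205],[0,0,0,0.0243,0.0153,-0.041],[0,0,0,0.0364,0.023,-0.0614],[0,0,0,0.0485,0.0307,-0.0819],[0,0,0,0.0607,0.0383,-0.1024],[0,0,0,0.0728,0.046,-0.1229],[0,0,0,0.0849,0.0536,-0.1434],[0,0,0,0.097,0.0613,-0.1638]]'; python3 st.py
```

```text
time_s: 6.9
position: [0.5262, 0.3127, 0.1623]
tcp_rot: [[0.876, 0.048, 0.48], [-0.119, -0.943, 0.31], [0.468, -0.328, -0.821]]
force: [-2.2, 3.6, -2.4]
opening: 0.18
grasp_force: 30.0
6.9 [ 15.8  31.1 113.4  79.5   9.8  31.6] open mm 15.665698951347554 F [-2.2061  3.6354 -2.4322] M [-0.0604  0.647   0.3508] 29.99736894329544
rel G [-0.0056  0.0016  0.0085] Fface [-1.3313  4.2517 -2.037 ] Mn 0.1182949320543562 x deg -34.63686771099412 z.n -0.9999837978440511
```

```bash
python3 -m handwheel '[[0,0,0,0.0121,0.0077,-0.0205],[0,0,0,0.0243,0.0153,-0.041],[0,0,0,0.0364,0.023,-0.0614],[0,0,0,0.0485,0.0307,-0.0819],[0,0,0,0.0485,0.0307,-0.0819],[0,0,0,0.0485,0.0307,-0.0819],[0,0,0,0.0485,0.0307,-0.0819],[0,0,0,0.0485,0.0307,-0.0819]]'; python3 st.py
```

```text
time_s: 7.57
position: [0.5262, 0.313, 0.1624]
tcp_rot: [[0.868, -0.126, 0.48], [-0.302, -0.901, 0.311], [0.394, -0.415, -0.82]]
force: [-2.9, 3.9, -3.6]
opening: 0.182
grasp_force: 30.0
7.5667 [ 15.8  31.1 113.4  79.6   9.9  42.9] open mm 15.827842182921351 F [-2.8892  3.9154 -3.5849] M [0.0946 0.717  0.2784] 29.999457276135217
rel G [-0.0055  0.0019  0.0085] Fface [-2.3429  4.8534 -2.7359] Mn -0.03762632348161044 x deg -46.014117496319614 z.n -0.9999809835770399
```

```bash
python3 -m handwheel '[[0,0,0,0.0121,0.0077,-0.0205],[0,0,0,0.0243,0.0153,-0.041],[0,0,0,0.0364,0.023,-0.0614],[0,0,0,0.0485,0.0307,-0.0819],[0,0,0,0.0485,0.0307,-0.0819],[0,0,0,0.0485,0.0307,-0.0819],[0,0,0,0.0485,0.0307,-0.0819],[0,0,0,0.0485,0.0307,-0.0819]]'; python3 st.py
```

```text
time_s: 8.23
position: [0.527, 0.3128, 0.1629]
tcp_rot: [[0.826, -0.293, 0.482], [-0.473, -0.825, 0.31], [0.307, -0.484, -0.82]]
force: [-2.5, 4.6, -1.0]
opening: 0.21
grasp_force: 33.9
8.2333 [ 15.7  31.1 113.4  79.6   9.8  54.2] open mm 18.23003835660732 F [-2.4688  4.5851 -0.9764] M [-0.1228  0.5862  1.3027] 33.863549899615464
rel G [-0.0047  0.0012  0.0086] Fface [-0.2624  5.1948 -1.0082] Mn 0.9469506727587504 x deg -57.282165485070664 z.n -0.9999893127426324
```

The stop is felt: the moment jumped to 0.95 Nm and the bar is twisting in the jaws. I open, retreat along the axis and check.

```bash
python3 -m handwheel '[[0,0,0,0,0,0],[0,0,0,0,0,0],[0,0,0,0,0,0],[0,0,0,0,0,0],[0,0,0,0,0,0],[-0.006,-0.004,0.01,0,0,0],[-0.016,-0.01,0.026,0,0,0],[-0.03,-0.019,0.05,0,0,0]]' 0.3
python3 -m handwheel '[[-0.015,-0.0095,0.025,0,0,0],[-0.026,-0.03,0.045,-0.015,0.025,0],[-0.026,-0.065,0.06,-0.04,0.065,0],[-0.02,-0.1,0.06,-0.07,0.11,0],[-0.012,-0.135,0.06,-0.1,0.16,0],[-0.004,-0.17,0.06,-0.13,0.208,0],[0.004,-0.205,0.06,-0.163,0.258,0],[0.004,-0.215,0.06,-0.163,0.258,0]]'
python3 - <<'E'
from k import *
for c in("top","scene"):
    im,D=cams.capture(c);cv2.imwrite(f"pics/{c}2.png",im);np.save(f"{c}2.npy",D)
bar("2")
I=cv2.imread("pics/scene2.png");cv2.imwrite("pics/v2.png",cv2.resize(I[130:270,290:500],None,fx=3.8,fy=3.8,interpolation=cv2.INTER_CUBIC))
s=bot.read_state();print(s["time_s"],np.round(s["joint_positions"],1),s["position"],s["tcp_rot"],s["opening"]*87,s["force"])
E
```

```text
time_s: 8.9
position: [0.4994, 0.2926, 0.2114]
tcp_rot: [[0.823, -0.299, 0.483], [-0.479, -0.822, 0.306], [0.306, -0.484, -0.82]]
force: [-0.3, 0.9, 0.3]
opening: 0.633
grasp_force: 0.0
time_s: 9.57
position: [0.5096, 0.0736, 0.2737]
tcp_rot: [[0.903, -0.43, 0.006], [-0.43, -0.903, -0.003], [0.007, 0.0, -1.0]]
force: [0.7, 0.3, -0.9]
opening: 0.65
grasp_force: 0.0
top 110 centre in face [ 0.002  -0.0001] bar deg (from up-slope ex, ccw) 134.55921870514982 rect [ 0.3  1.1 16.4 63.  42. ]
scene 105 centre in face [ 0.0056 -0.0059] bar deg (from up-slope ex, ccw) -48.80969605657459 rect [-1.3 -0.7 15.7 63.9 42.7]
9.6667 [ -4.   19.6  96.7   0.1  63.6 111.4] [0.5047 0.0765 0.272 ] [[ 0.9028 -0.43    0.0018]
 [-0.43   -0.9028  0.0021]
 [ 0.0007 -0.0027 -1.    ]] 56.844253448167024 [-0.4527  1.2547  0.6349]
```

View pics/v2.png

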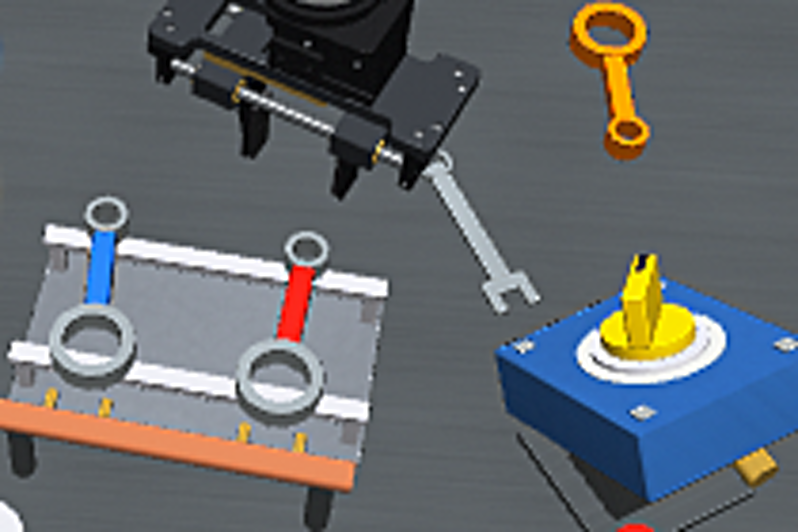

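The view shows the bar turned to about -48° with its black end up-slope. All three clues (moment, jaw widening, picture) agree on the stop. The red rod (crop 297,305) and the blue rod (102,268) are undisturbed. Next, the red rod.

```bash
python3 -m handwheel '[[0,0.001,-0.018,0,0,0.02],[0,0.002,-0.036,0,0,0.04],[0,0.003,-0.056,0,0,0.06],[0,0.004,-0.078,0,0,0.08],[0,0.005,-0.1,0,0,0.1],[0,0.006,-0.122,0,0,0.12],[0,0.0065,-0.14,0,0,0.14],[0,0.0065,-0.152,0,0,0.151]]'
python3 st.py | head -1
python3 - <<'E'
from k import *
im,D=cams.capture("scene");cv2.imwrite("pics/scene3.png",im)
cv2.imwrite("pics/v3.png",cv2.resize(im[150:270,290:410],None,fx=4.5,fy=4.5,interpolation=cv2.INTER_CUBIC))
s=bot.read_state();print(s["position"],s["tcp_rot"])
E
```

```text
time_s: 10.33
position: [0.5005, 0.0863, 0.1186]
tcp_rot: [[0.991, -0.136, -0.003], [-0.136, -0.991, 0.003], [-0.004, -0.003, -1.0]]
force: [-0.6, -0.3, 0.0]
opening: 0.653
grasp_force: 0.0
10.3333 [ -2.9  33.  105.2   0.3  42.   94.7] open mm 56.79430338787761 F [-0.6157 -0.3071  0.0238] M [0.0487 0.1211 0.012 ] 0.0
[0.4996 0.0862 0.1172] [[ 0.9907 -0.136  -0.0065]
 [-0.136  -0.9907  0.0031]
 [-0.0068 -0.0022 -1.    ]]
```

View pics/v3.png

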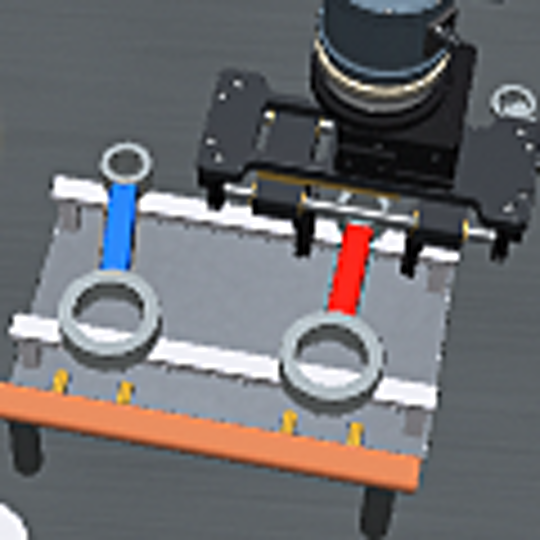

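The fingers (crop 303,235 and 410,258) straddle the red shank evenly. I descend, close and lift.

```bash
python3 -m handwheel '[[0.002,-0.001,-0.01,0,0,0],[0.004,-0.002,-0.02,0,0,0],[0.004,-0.002,-0.03,0,0,0],[0.004,-0.002,-0.039,0,0,0],[0.004,-0.002,-0.046,0,0,0],[0.004,-0.002,-0.05,0,0,0],[0.004,-0.002,-0.05,0,0,0],[0.004,-0.002,-0.05,0,0,0]]'
python3 -m handwheel '[[0,0,0,0,0,0],[0,0,0,0,0,0],[0,0,0,0,0,0],[0,0,0,0,0,0],[0,0,0,0,0,0],[0,0,0,0,0,0],[0,0,0,0,0,0],[0,0,0,0,0,0]]' -1
python3 st.py|head -1
```

```text
time_s: 11.05
position: [0.5073, 0.0826, 0.0701]
tcp_rot: [[0.99, -0.138, -0.0], [-0.138, -0.99, 0.002], [-0.0, -0.002, -1.0]]
force: [0.0, 0.2, 0.4]
opening: 0.654
grasp_force: 0.0
time_s: 11.72
position: [0.5073, 0.0826, 0.0704]
tcp_rot: [[0.99, -0.138, 0.0], [-0.138, -0.99, 0.002], [-0.0, -0.002, -1.0]]
force: [0.5, 0.1, 0.6]
opening: 0.206
grasp_force: 30.0
11.7167 [ -3.3  38.4 105.8   0.1  35.8  94.6] open mm 17.94258994133915 F [0.4692 0.0615 0.6208] M [-0.0715  0.028  -0.0917] 29.99271380715072
```

The red rod is held (17.9 mm), but the tips reach 4.6 mm below its underside and would hit the tray floor. I regrasp 6.5 mm higher before lifting.

```bash
python3 -m handwheel '[[0,0,0,0,0,0],[0,0,0,0,0,0],[0,0,0.002,0,0,0],[0,0,0.0045,0,0,0],[0,0,0.0065,0,0,0],[0,0,0.0065,0,0,0],[0,0,0.0065,0,0,0],[0,0,0.0065,0,0,0]]' -0.35
python3 -m handwheel '[[0,0,0,0,0,0],[0,0,0,0,0,0],[0,0,0,0,0,0],[0,0,0,0,0,0],[0,0,0,0,0,0],[0,0,0.004,0,0,0],[0,0,0.01,0,0,0],[0,0,0.018,0,0,0]]' -1
python3 st.py|head -1
```

```text
time_s: 12.38
position: [0.5073, 0.0827, 0.0769]
tcp_rot: [[0.99, -0.138, 0.0], [-0.138, -0.99, 0.002], [0.0, -0.002, -1.0]]
force: [-0.3, 0.4, -0.4]
opening: 0.328
grasp_force: 0.0
time_s: 13.05
position: [0.5064, 0.0827, 0.0946]
tcp_rot: [[0.99, -0.138, -0.002], [-0.138, -0.99, 0.002], [-0.003, -0.001, -1.0]]
force: [0.4, 0.1, -3.2]
opening: 0.207
grasp_force: 30.0
13.05 [ -3.3  35.8 105.2   0.1  39.1  94.5] open mm 18.047540300516996 F [ 0.393   0.1358 -3.1969] M [0.0522 0.0935 0.0392] 29.987639486789703
```

```bash
python3 -m handwheel '[[0,0,0.012,0,0,0],[0,0,0.026,0,0,0],[0,-0.003,0.042,0,0,0],[0,-0.01,0.058,0,0,0],[0,-0.022,0.07,0,0,0],[-0.001,-0.04,0.078,0,0,0.004],[-0.002,-0.064,0.08,0,0,0.01],[-0.003,-0.093,0.08,0,0,0.016]]'
python3 -m handwheel '[[-0.002,-0.031,0,0,0,0.006],[-0.004,-0.062,0,0,0,0.012],[-0.006,-0.093,0,0,0,0.02],[-0.008,-0.124,0,0,0,0.03],[-0.01,-0.155,0,0,0,0.04],[-0.012,-0.186,0,0,0,0.05],[-0.014,-0.217,0,0,0,0.06],[-0.016,-0.248,0,0,0,0.07]]'
python3 -m handwheel '[[-0.002,-0.031,0,0,0,0.005],[-0.004,-0.062,0,0,0,0.009],[-0.006,-0.09,0,0,0,0.011],[-0.007,-0.113,0,0,0,0.011],[-0.008,-0.132,0,0,0,0.011],[-0.008,-0.145,0,0,0,0.011],[-0.009,-0.152,0,0,0,0.011],[-0.009,-0.153,0,0,0,0.011]]'
python3 - <<'E'
from k import *
im,D=cams.capture("scene");X=cloud("scene",D);cv2.imwrite("pics/scene4.png",im)
cv2.imwrite("pics/v4.png",cv2.resize(im[140:270,150:330],None,fx=4.4,fy=4.4,interpolation=cv2.INTER_CUBIC))
s=bot.read_state();print(s["time_s"],s["position"],s["tcp_rot"],s["opening"]*87,s["force"])
E
```

```text
time_s: 13.72
position: [0.5043, -0.0102, 0.1763]
tcp_rot: [[0.995, -0.103, 0.002], [-0.103, -0.995, 0.001], [0.002, -0.002, -1.0]]
force: [1.2, -0.6, -4.3]
opening: 0.201
grasp_force: 30.0
time_s: 14.38
position: [0.4876, -0.2596, 0.1753]
tcp_rot: [[0.999, 0.034, -0.0], [0.034, -0.999, 0.002], [-0.0, -0.002, -1.0]]
force: [0.5, 0.0, -4.0]
opening: 0.206
grasp_force: 30.0
time_s: 15.05
position: [0.4789, -0.4123, 0.1749]
tcp_rot: [[0.999, 0.054, -0.0], [0.054, -0.999, 0.001], [-0.0, -0.001, -1.0]]
force: [0.2, -0.3, -4.8]
opening: 0.207
grasp_force: 30.0
15.1 [ 0.479  -0.4112  0.1747] [[ 0.9985  0.055  -0.0006]
 [ 0.055  -0.9985  0.0024]
 [-0.0005 -0.0025 -1.    ]] 17.682823964637745 [-0.1116  0.4704 -4.3016]
```

View pics/v4.png

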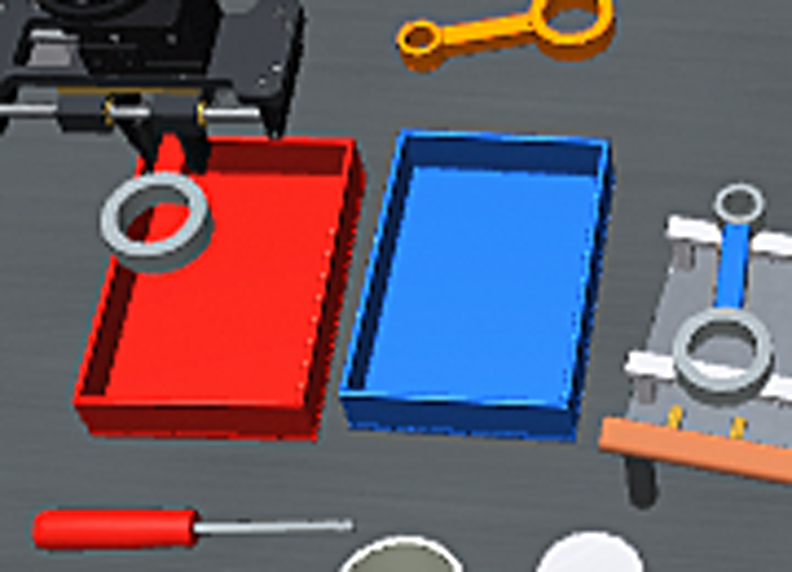

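The red rod hangs level over the red tray, with its big ring at crop (157,220) and the tray lying beneath it. I lower it.

```bash
python3 -m handwheel '[[0,0,-0.01,0,0,0],[0,0,-0.025,0,0,0],[0,0,-0.044,0,0,0],[0,0,-0.064,0,0,0],[0,0,-0.084,0,0,0],[0,0,-0.102,0,0,0],[0,0,-0.117,0,0,0],[0,0,-0.125,0,0,0]]'
python3 -m handwheel '[[0,0,-0.004,0,0,0],[0,0,-0.008,0,0,0],[0,0,-0.011,0,0,0],[0,0,-0.0135,0,0,0],[0,0,-0.0155,0,0,0],[0,0,-0.0165,0,0,0],[0,0,-0.017,0,0,0],[0,0,-0.017,0,0,0]]'
python3 st.py|head -1
```

```text
time_s: 15.77
position: [0.4784, -0.4083, 0.0471]
tcp_rot: [[0.998, 0.057, -0.004], [0.057, -0.998, 0.006], [-0.003, -0.006, -1.0]]
force: [-0.1, 1.0, -4.2]
opening: 0.208
grasp_force: 30.0
time_s: 16.43
position: [0.4793, -0.4115, 0.033]
tcp_rot: [[0.998, 0.055, 0.0], [0.055, -0.998, 0.001], [0.0, -0.001, -1.0]]
force: [0.5, 0.2, -2.6]
opening: 0.202
grasp_force: 30.0
16.4333 [-50.8  47.2  88.7   0.1  44.2  36. ] open mm 17.60713915080666 F [ 0.5297  0.1544 -2.5949] M [ 0.057   0.0635 -0.0112] 29.98768150806427
```

```bash
python3 -m handwheel '[[0,0,-0.0005,0,0,0],[0,0,-0.001,0,0,0],[0,0,-0.0015,0,0,0],[0,0,-0.0015,0,0,0],[0,0,-0.0015,0,0,0],[0,0,-0.0015,0,0,0],[0,0,-0.0015,0,0,0],[0,0,-0.0015,0,0,0]]'
python3 -m handwheel '[[0,0,0,0,0,0],[0,0,0,0,0,0],[0,0,0,0,0,0],[0,0,0.001,0,0,0],[0,0,0.006,0,0,0],[0,0,0.015,0,0,0],[0,0,0.03,0,0,0],[0,0,0.055,0,0,0]]' 0.1
python3 st.py|head -1
```

```text
time_s: 17.1
position: [0.4794, -0.4115, 0.0318]
tcp_rot: [[0.998, 0.055, 0.0], [0.055, -0.998, 0.001], [0.0, -0.001, -1.0]]
force: [-1.0, 1.0, 2.3]
opening: 0.204
grasp_force: 30.0
time_s: 17.77
position: [0.4783, -0.4102, 0.0854]
tcp_rot: [[0.998, 0.055, -0.003], [0.055, -0.998, 0.005], [-0.003, -0.005, -1.0]]
force: [0.5, 0.7, -0.8]
opening: 0.546
grasp_force: 0.0
17.7667 [-50.8  42.6  87.9   0.1  49.8  36. ] open mm 47.53191139390491 F [ 0.5088  0.6719 -0.7834] M [ 0.0743 -0.0212 -0.0036] 0.0
```

Red is laid and released. Now to the blue rod.

```bash
python3 -m handwheel '[[0,0,0.03,0,0,0],[0,0.01,0.06,0,0,0],[0,0.035,0.08,0,0,-0.003],[0.001,0.07,0.085,0,0,-0.006],[0.002,0.11,0.085,0,0,-0.01],[0.003,0.15,0.085,0,0,-0.015],[0.004,0.19,0.085,0,0,-0.02],[0.005,0.23,0.085,0,0,-0.025]]'
python3 -m handwheel '[[0.001,0.035,-0.002,0,0,-0.005],[0.001,0.068,-0.01,0,0,-0.005],[0.001,0.095,-0.02,0,0,-0.005],[0.001,0.113,-0.035,0,0,-0.005],[0.001,0.1175,-0.045,0,0,-0.005],[0.001,0.1175,-0.05,0,0,-0.005],[0.001,0.1175,-0.05,0,0,-0.005],[0.001,0.1175,-0.05,0,0,-0.005]]'
python3 - <<'E'
from k import *
im,D=cams.capture("scene");cv2.imwrite("pics/scene5.png",im)
cv2.imwrite("pics/v5.png",cv2.resize(im[150:270,180:360],None,fx=4.4,fy=4.4,interpolation=cv2.INTER_CUBIC))
s=bot.read_state();print(s["time_s"],s["position"],s["tcp_rot"],s["opening"]*87,s["force"])
E
```

```text
time_s: 18.43
position: [0.4842, -0.1798, 0.1724]
tcp_rot: [[1.0, 0.004, 0.001], [0.004, -1.0, 0.001], [0.001, -0.001, -1.0]]
force: [1.5, -0.1, -0.0]
opening: 0.553
grasp_force: 0.0
time_s: 19.1
position: [0.4859, -0.0645, 0.1218]
tcp_rot: [[1.0, -0.005, 0.001], [-0.005, -1.0, 0.001], [0.001, -0.001, -1.0]]
force: [0.1, 0.6, -0.0]
opening: 0.551
grasp_force: 0.0
19.15 [ 0.486  -0.0648  0.122 ] [[ 1.     -0.0055  0.0015]
 [-0.0055 -1.      0.0009]
 [ 0.0015 -0.0009 -1.    ]] 47.864199878425836 [-0.5483 -0.4888  0.6606]
```

View pics/v5.png

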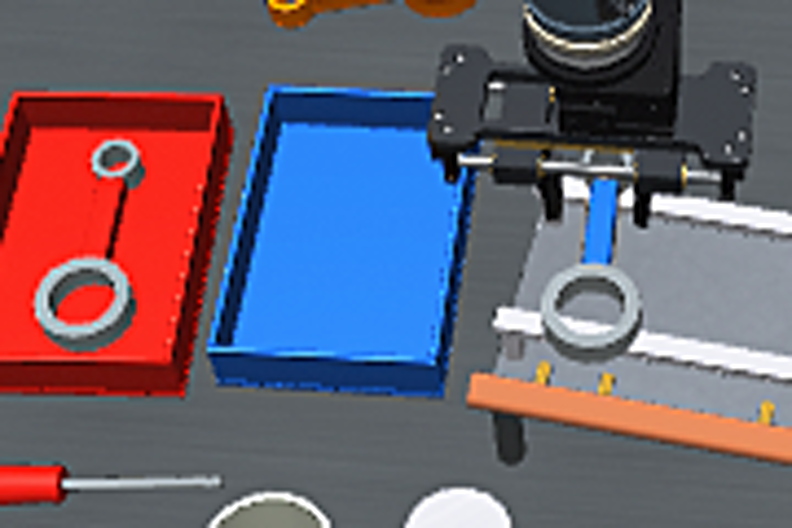

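The red rod lies flat in the middle of its tray (crop 100,230). The fingers (550,205 and 642,205) straddle the blue shank (600,220). I descend, close and lift a little.

```bash
python3 -m handwheel '[[0,0,-0.008,0,0,0],[0,0,-0.018,0,0,0],[0,0,-0.028,0,0,0],[0,0,-0.036,0,0,0],[0,0,-0.042,0,0,0],[0,0,-0.045,0,0,0],[0,0,-0.045,0,0,0],[0,0,-0.045,0,0,0]]'
python3 -m handwheel '[[0,0,0,0,0,0],[0,0,0,0,0,0],[0,0,0,0,0,0],[0,0,0,0,0,0],[0,0,0,0,0,0],[0,0,0,0,0,0],[0,0,0,0,0,0],[0,0,0,0,0,0]]' -1
python3 -m handwheel '[[0,0,0.003,0,0,0],[0,0,0.008,0,0,0],[0,0,0.015,0,0,0],[0,0,0.025,0,0,0],[0,0,0.037,0,0,0],[0,0,0.05,0,0,0],[0,0,0.06,0,0,0],[0,0,0.065,0,0,0]]'
```

```text
time_s: 19.82
position: [0.4852, -0.0638, 0.0759]
tcp_rot: [[1.0, -0.005, -0.001], [-0.005, -1.0, 0.002], [-0.001, -0.002, -1.0]]
force: [1.0, 0.1, -0.6]
opening: 0.552
grasp_force: 0.0
time_s: 20.48
position: [0.4854, -0.064, 0.0765]
tcp_rot: [[1.0, -0.004, 0.0], [-0.004, -1.0, 0.001], [0.0, -0.001, -1.0]]
force: [-0.9, -1.1, 1.8]
opening: 0.203
grasp_force: 30.0
time_s: 21.15
position: [0.4858, -0.064, 0.1432]
tcp_rot: [[1.0, -0.004, 0.002], [-0.004, -1.0, 0.001], [0.002, -0.001, -1.0]]
force: [0.6, -0.2, -3.3]
opening: 0.2
grasp_force: 30.0
```

```bash
python3 -m handwheel '[[-0.001,-0.008,0,0,0,0.003],[-0.003,-0.025,0,0,0,0.006],[-0.008,-0.055,0,0,0,0.006],[-0.013,-0.09,0,0,0,0.006],[-0.018,-0.125,0,0,0,0.006],[-0.022,-0.155,0,0,0,0.006],[-0.024,-0.17,0,0,0,0.006],[-0.024,-0.1725,0,0,0,0.006]]'
python3 -m handwheel '[[0,0,-0.003,0,0,0],[0,0,-0.012,0,0,0],[0,0,-0.027,0,0,0],[0,0,-0.044,0,0,0],[0,0,-0.062,0,0,0],[0,0,-0.078,0,0,0],[0,0,-0.09,0,0,0],[0,0,-0.096,0,0,0]]'
python3 -m handwheel '[[0,0,-0.003,0,0,0],[0,0,-0.006,0,0,0],[0,0,-0.009,0,0,0],[0,0,-0.0115,0,0,0],[0,0,-0.013,0,0,0],[0,0,-0.014,0,0,0],[0,0,-0.0145,0,0,0],[0,0,-0.0145,0,0,0]]'
python3 st.py|head -1
```

```text
time_s: 21.82
position: [0.4611, -0.2407, 0.141]
tcp_rot: [[1.0, 0.004, 0.001], [0.004, -1.0, -0.001], [0.001, 0.001, -1.0]]
force: [-0.6, -0.3, -3.8]
opening: 0.202
grasp_force: 30.0
time_s: 22.48
position: [0.4601, -0.2338, 0.043]
tcp_rot: [[1.0, 0.01, -0.004], [0.01, -1.0, 0.005], [-0.004, -0.005, -1.0]]
force: [0.4, -0.3, -4.2]
opening: 0.204
grasp_force: 30.0
time_s: 23.15
position: [0.4614, -0.2365, 0.0315]
tcp_rot: [[1.0, 0.007, 0.001], [0.007, -1.0, 0.001], [0.001, -0.001, -1.0]]
force: [-0.8, 0.3, 1.8]
opening: 0.202
grasp_force: 30.0
23.15 [-39.5  42.8 105.8   0.1  31.5  49.9] open mm 17.601221192450186 F [-0.8091  0.3202  1.8379] M [0.0972 0.1397 0.0233] 29.995615482330322
```

The force changed sign, so the rod is resting on the floor. I release, rise and check everything.

```bash
python3 -m handwheel '[[0,0,0,0,0,0],[0,0,0,0,0,0],[0,0,0,0,0,0],[0,0,0.001,0,0,0],[0,0,0.006,0,0,0],[0,0,0.015,0,0,0],[0,0,0.03,0,0,0],[0,0,0.055,0,0,0]]' 0.1
python3 -m handwheel '[[0,0,0.02,0,0,0],[0,0,0.045,0,0,0],[0,0,0.08,0,0,0],[0,0,0.12,0,0,0],[0,0,0.155,0,0,0],[0,0,0.18,0,0,0],[0,0,0.185,0,0,0],[0,0,0.185,0,0,0]]'
python3 - <<'E'
from k import *
for c in("top","scene"):
    im,D=cams.capture(c);cv2.imwrite(f"pics/{c}6.png",im);np.save(f"{c}6.npy",D)
bar("6")
cv2.imwrite("pics/v6.png",cv2.resize(cv2.imread("pics/scene6.png")[130:330,170:510],None,fx=2.3,fy=2.3,interpolation=cv2.INTER_CUBIC))
s=bot.read_state();print(s["time_s"],s["position"],s["opening"]*87,s["force"])
E
```

```text
time_s: 23.82
position: [0.4602, -0.2356, 0.0854]
tcp_rot: [[1.0, 0.007, -0.003], [0.007, -1.0, 0.004], [-0.003, -0.004, -1.0]]
force: [0.4, -0.1, 0.5]
opening: 0.541
grasp_force: 0.0
time_s: 24.48
position: [0.4621, -0.2369, 0.2737]
tcp_rot: [[1.0, 0.008, 0.005], [0.008, -1.0, -0.002], [0.005, 0.002, -1.0]]
force: [-0.3, 0.2, -0.1]
opening: 0.549
grasp_force: 0.0
top 108 centre in face [ 0.002  -0.0003] bar deg (from up-slope ex, ccw) 134.86248040354053 rect [ 0.3  0.9 16.9 66.2 42.7]
scene 107 centre in face [ 0.0055 -0.0059] bar deg (from up-slope ex, ccw) -49.42681709405501 rect [-1.3  0.2 16.  65.2 42. ]
24.5833 [ 0.4605 -0.2358  0.2703] 47.90854574092312 [-0.2371 -0.3161 -0.3093]
```

View pics/v6.png

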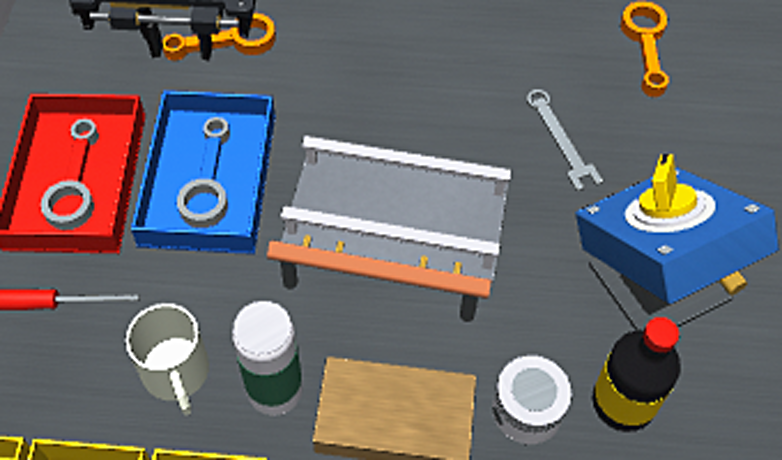

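The red rod lies flat in the red tray (crop 75,170) and the blue rod in the blue tray (208,170). The knob (663,185) is unchanged at its stop, the bystanders are in place and the robot is clear. I hand in.

```bash
python3 -c "from rig import bot;print(bot.hand_in())"
```

```text
the job is handed in; nothing more can be done
None
```

The job is handed in at 24.6 s: I turned the air knob clockwise until it hit its stop, then laid each rod flat in the tray of its own colour and let go; the last picture showed the other things still in place, and hand-in returned no verdict.

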